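# Make up two repair kits at the parts counter

### The arm

A 6-joint arm with a two-finger parallel gripper is mounted at the origin on the work surface. World frame = base frame: x ahead of the robot, y to its left, z up, the work surface at z = 0. Lengths are in m, angles in rad, forces in N, time in s.
With the tool pointing down it reaches from about 0.3 to 0.825 m from the base axis. Payload 5.4 kg.
Tool frame: the origin (TCP) lies at the very end of the fingers, on their centre line; the grasp point (between the pads) lies 19 mm behind it; z points along the fingers, y is the line along which they close (so a half turn about z gives the same grasp; the last joint's range is limited). The gripper opens to 92 mm and grips with 3 to 60 N. Pads are 20 mm wide; open, the fingers measure 128 mm over their backs; the gripper's body (75 mm by 189 mm) begins 69 mm behind the grasp point.
Start: joints at [-1.453, 0.158, 1.597, -0, 1.386, -0.21], TCP at [0.185, -0.544, 0.215] pointing down, gripper open.
Joint ranges: [-2.91, 2.91], [-0.94, 2.29], [0.18, 2.7], [-1.29, 4.43], [0.17, 2.64], [-3, 3]. Speed limits (rad/s): [2.57, 2.57, 3.14, 3.14, 3.14, 3.14].

### API

Orientations are given as a rotation vector (axis times angle).
In Python, from workcell import bot gives the robot as it stands. Calls block until the motion is done:
- bot.goto(position, orientation): joint-space move of the TCP to a pose.
- bot.line_to(position, rot=None, max_speed=0.15): straight line of the TCP; rot=None keeps the orientation; max_speed is the mean speed in m/s.
- bot.set_joints(angles): joint-space move.
- bot.set_gripper(opening, newtons=None): opening from 0.0 (shut) to 1.0 (fully open); newtons is the grip in N (None keeps the last); returns when the fingers have stopped.
- bot.hold(seconds).
- bot.inverse_kinematics(position, orientation): joint angles nearest the present ones, or None.
- bot.read_camera(name): name is "scene" or "top" or "wrist"; returns a dict with "pixels" (384x512x3 uint8, blue, green, red), "fx", "fy", "cx", "cy" (pixels), "R" (3x3) and "t" (3): a world point X has camera coordinates R X + t. Camera axes: x right, y down, z forward; pixel columns grow to the right and rows downward; lengths in m; the calibration is good to about 2 mm. A picture is of the moment at which its call begins. There is no depth.
A pose or a line that the arm cannot do raises bot.MotionError and nothing moves.
- bot.job_done(): hands the job in; it is judged then, once.
Readings, each from a call of its own:
- bot.current_clock(): time.
- bot.current_joints(): joint angles.
- bot.current_joint_vel(): joint speeds.
- bot.current_effort(): joint torques, N m.
- bot.current_ee_pos(): TCP position.
- bot.current_tool_rot(): TCP orientation.
- bot.current_contact_force(): force on the tool from outside, world axes, zero at the start.
- bot.current_ft_torque(): the same for the moment, N m.
- bot.current_opening(): opening from 0.0 (shut) to 1.0 (fully open).
- bot.current_grip_force(): force on a finger pad.
Only numpy, scipy, OpenCV 4.12 (cv2) and the standard library are available. Lean on these libraries where they do the work, as an engineer would, in place of code of your own. Each camera call takes 0.05 s, during which the arm holds its last target. There are 200 camera calls.

### The job

Make up the two repair kits from the stock standing on the counter: the disc-hub kit, in the blue tray with three compartments, gets the insert bearing, the bronze sleeve and the long bright bolt; the linkage kit, in the red tray with two compartments, gets the yellow linkage ball and the short brass-coloured bolt. Put one part in each compartment (which one does not matter), set down on the tray's floor the same way up as it stands now, bolts on their heads. Leave the hydraulic coupler, the carton and the spanner where they are.

Things in the scene. Friction and masses are not known exactly. Their poses are not given: they have to be found in the camera images.
- bearing: Insert ball bearing of bright steel lying flat: outer ring 52 mm in diameter, from 8.5 to 25.5 mm above the underside, with a black seal in its faces; the inner ring, 34 mm in diameter with a 25 mm bore, sticks out above and below, so the whole is 34 mm high. About 0.2 kg. Origin: centre of the underside; z up along the bore.
- sleeve: Bronze (copper-coloured) bush standing on end: plain tube 40 mm outside diameter, 26 mm bore, 45 mm high, about 0.28 kg. Origin: centre of the underside; z up along the bore.
- long_bolt: Long bright-steel hexagon bolt standing on its head, thread upward: head 30 mm across flats and 12.5 mm high, threaded shank 20 mm in diameter, 58 mm high in all, about 0.2 kg. Origin: centre of the head's underside; z up along the shank.
- short_bolt: Short brass-coloured (yellow zinc) hexagon bolt standing on its head, thread upward: head 24 mm across flats and 10 mm high, threaded shank 16 mm in diameter, 40 mm high in all, about 0.09 kg. Origin: centre of the head's underside; z up along the shank.
- ball: Yellow linkage ball (three-point hitch ball): a 44 mm ball with flat ends and an upright 22 mm bore, 34 mm high, standing on a flat end of 28 mm diameter; widest 17 mm above the underside; about 0.2 kg. Origin: centre of the underside; z up along the bore.
- coupler: Hydraulic quick coupler, not wanted in either kit: dark hexagon foot, bright collar 39 mm in diameter and red dust cap on top, 55 mm high, standing upright in the stock. Loose. Origin: centre of the underside; z up.
- blue_tray: Blue open kit tray, fixed to the counter, with three equal compartments in a row along its x axis. Outside 234 mm (x) by 116 mm (y) by 25 mm high; walls, dividers and floor 3 mm thick; each compartment 74 mm (x) by 110 mm (y) inside. Compartment centres at x = -77, 0 and +77 mm, y = 0. Origin: centre of the underside (the compartment floor lies 3 mm above it).
- red_tray: Red open kit tray, fixed to the counter, with two equal compartments in a row along its x axis. Outside 157 mm (x) by 116 mm (y) by 25 mm high; walls, dividers and floor 3 mm thick; each compartment 74 mm (x) by 110 mm (y) inside. Compartment centres at x = -38.5 and +38.5 mm, y = 0. Origin: centre of the underside (the compartment floor lies 3 mm above it).
- carton: Bystander: white carton with a yellow band, 76 x 76 x 40 mm high, loose on the counter at the far side of the stock. Origin: centre of the underside.
- spanner: Bystander: open-ended spanner 170 mm long lying loose and flat on the counter at the far side of the stock. Its long axis is its x, handle to -x.
Things that resemble listed ones, but are neither listed nor needed, are in the scene too. What is shaped like the ball but green or turquoise is not meant.

How it is judged:
At the end, for the whole second after the job is handed in: Bearing, sleeve and long bolt each stand in a compartment of their own in the blue tray, ball and short bolt each in one of their own in the red tray; each rests on the tray's floor (underside within 4 mm of it), the axis within 0.15 rad of upright, at rest (((x of bearing in the frame of blue_tray between -0.113 and -0.041 m and x of sleeve in the frame of blue_tray between -0.036 and 0.036 m and x of long_bolt in the frame of blue_tray between 0.041 and 0.113 m) or (x of bearing in the frame of blue_tray between -0.113 and -0.041 m and x of sleeve in the frame of blue_tray between 0.041 and 0.113 m and x of long_bolt in the frame of blue_tray between -0.036 and 0.036 m) or (x of bearing in the frame of blue_tray between -0.036 and 0.036 m and x of sleeve in the frame of blue_tray between -0.113 and -0.041 m and x of long_bolt in the frame of blue_tray between 0.041 and 0.113 m) or (x of bearing in the frame of blue_tray between -0.036 and 0.036 m and x of sleeve in the frame of blue_tray between 0.041 and 0.113 m and x of long_bolt in the frame of blue_tray between -0.113 and -0.041 m) or (x of bearing in the frame of blue_tray between 0.041 and 0.113 m and x of sleeve in the frame of blue_tray between -0.113 and -0.041 m and x of long_bolt in the frame of blue_tray between -0.036 and 0.036 m) or (x of bearing in the frame of blue_tray between 0.041 and 0.113 m and x of sleeve in the frame of blue_tray between -0.036 and 0.036 m and x of long_bolt in the frame of blue_tray between -0.113 and -0.041 m)) and y of bearing in the frame of blue_tray between -0.054 and 0.054 m and z of bearing in the frame of blue_tray between -0.001 and 0.007 m and angle between each of bearing, sleeve, long_bolt, ball, short_bolt's own z axis and vertical below 0.15 rad and linear speed of each of bearing, sleeve, long_bolt, ball, short_bolt below 0.02 m/s and angular speed of each of bearing, sleeve, long_bolt, ball, short_bolt below 0.3 rad/s and y of sleeve in the frame of blue_tray between -0.054 and 0.054 m and z of sleeve in the frame of blue_tray between -0.001 and 0.007 m and y of long_bolt in the frame of blue_tray between -0.054 and 0.054 m and z of long_bolt in the frame of blue_tray between -0.001 and 0.007 m and ((x of ball in the frame of red_tray between -0.0745 and -0.0025 m and x of short_bolt in the frame of red_tray between 0.0025 and 0.0745 m) or (x of ball in the frame of red_tray between 0.0025 and 0.0745 m and x of short_bolt in the frame of red_tray between -0.0745 and -0.0025 m)) and y of ball in the frame of red_tray between -0.054 and 0.054 m and z of ball in the frame of red_tray between -0.001 and 0.007 m and y of short_bolt in the frame of red_tray between -0.054 and 0.054 m and z of short_bolt in the frame of red_tray between -0.001 and 0.007 m); the robot touches nothing.
It fails at once if the coupler is shifted by more than 20 mm or tipped over (distance of coupler from where it was at the start of the episode above 0.02 m or angle between coupler's own z axis and vertical above 0.3 rad).
It fails at once if the carton is shifted by more than 20 mm or tipped over (distance of carton from where it was at the start of the episode above 0.02 m or angle between carton's own z axis and vertical above 0.3 rad).
It fails at once if the spanner is shifted by more than 20 mm or tipped over (distance of spanner from where it was at the start of the episode above 0.02 m or angle between spanner's own z axis and vertical above 0.3 rad).
It also fails if it takes over 128 s, if anything falls off the work surface, if the arm or the gripper's body presses on something with over 40 N, if the wrist force passes 120 N, or if a joint passes its speed limit or range.

## Working session

There is one attempt and no reset: what is moved stays moved. The work goes in short steps, each a Python script; the robot and the scene stay as the last script left them, time stands still between calls to the robot, and variables do not carry over. Pictures are saved under pics/ and viewed, at most 14 in all, crops included, and the job is handed in when it is done.

```bash
mkdir -p pics && cat > h.py <<'E'
import numpy as np, cv2
from workcell import bot
def cam(n):
    c=bot.read_camera(n); c['R']=np.array(c['R']);c['t']=np.array(c['t']); return c
def ray(c,u,v,z):
    d=c['R'].T@np.array([(u-c['cx'])/c['fx'],(v-c['cy'])/c['fy'],1]); o=-c['R'].T@c['t']
    return o+d*(z-o[2])/d[2]
def proj(c,X):
    p=c['R']@np.array(X)+c['t']; return c['fx']*p[0]/p[2]+c['cx'],c['fy']*p[1]/p[2]+c['cy']
E
python3 - <<'E'
from h import *
import pickle
for n in ("scene","top","wrist"):
    c=cam(n); pickle.dump(c,open(f'{n}.pkl','wb')); 
    cv2.imwrite(f'pics/{n}.png',cv2.resize(c['pixels'],(800,600),interpolation=cv2.INTER_CUBIC))
    print(n,c['fx'],c['cx'],c['cy'],(-c['R'].T@c['t']).round(3),c['R'].round(2).tolist())
print(bot.current_tool_rot())
E
```

```text
scene 435.0714321305683 260.6751177057004 189.79090141844296 [ 1.076 -0.143  0.898] [[0.28, 0.96, 0.01], [0.82, -0.23, -0.53], [-0.51, 0.16, -0.85]]
top 370.6099772881551 257.79951311090525 189.5379613250042 [0.528 0.011 0.849] [[0.0, -1.0, 0.02], [-1.0, -0.0, -0.07], [0.07, -0.02, -1.0]]
wrist 283.8480792996904 255.19658874272136 194.08871822703273 [ 0.255 -0.521  0.384] [[0.32, -0.95, -0.0], [-0.91, -0.31, 0.27], [-0.25, -0.08, -0.96]]
[-3.09811203e+00 -5.12394281e-01 -1.13716235e-04]
```

View pics/top.png

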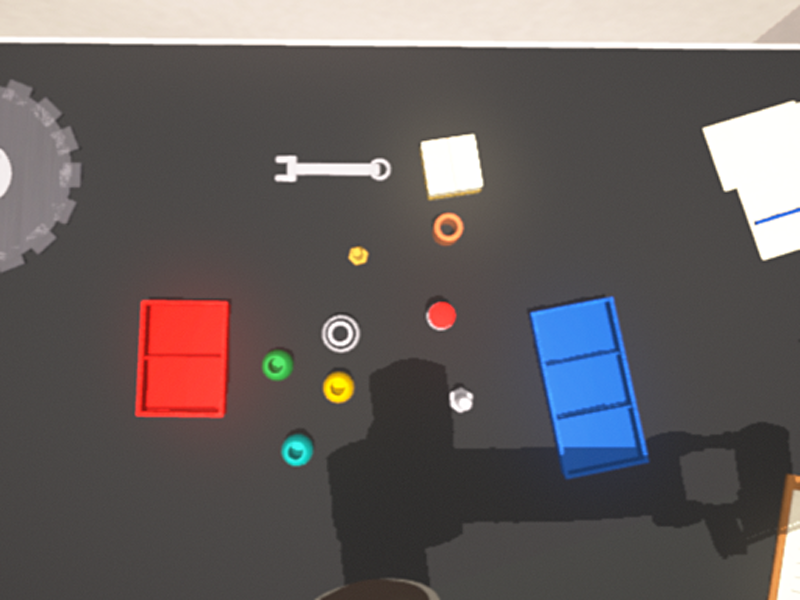

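View pics/scene.png

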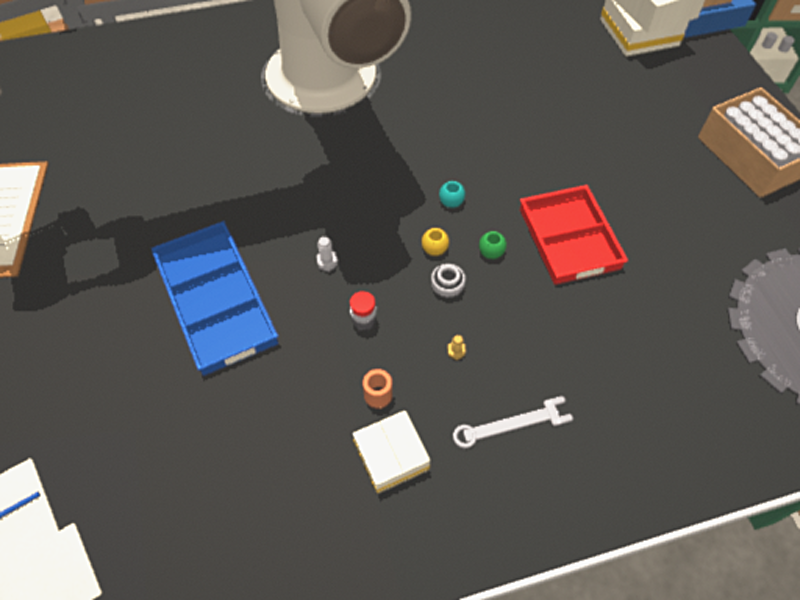

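The top view (800-px scale) shows three ball-shaped parts: yellow at (338,387), green at (277,365) and turquoise at (297,450). Only the yellow one fits the description. The others are bearing (340,333), sleeve (448,228), short bolt (358,256), long bolt (461,400), coupler (441,315), blue tray (589,387) and red tray (183,357).

```bash
cat > m.py <<'E'
from h import *
import pickle
T=pickle.load(open('top.pkl','rb'));S=pickle.load(open('scene.pkl','rb'))
# name: top window centre, scene window centre (800 px), half window, height
P=dict(bearing=((340,333),(448,281),26,.034),sleeve=((448,228),(377,388),25,.045),long_bolt=((461,400),(326,254),24,.058),
 short_bolt=((358,256),(457,347),20,.04),ball=((338,387),(435,241),20,.034),green=((277,365),(492,244),22,.034),coupler=((441,315),(363,310),24,.055),carton=((452,167),(391,452),48,.04))
def blob(c,uv,h):
    u,v=np.array(uv)*.64; h=int(h*.64); a,b=int(u)-h,int(v)-h
    w=c['pixels'][b:b+2*h,a:a+2*h].max(2)
    m=(w>105).astype(np.uint8)
    cs,_=cv2.findContours(m,cv2.RETR_EXTERNAL,cv2.CHAIN_APPROX_NONE); k=max(cs,key=cv2.contourArea)
    x,y,ww,hh=cv2.boundingRect(k); M=cv2.moments(k)
    return np.array([a+M['m10']/M['m00'],b+M['m01']/M['m00']]),(ww,hh)
for n,(t,s,h,H) in P.items():
    pt,wt=blob(T,t,h);ps,ws=blob(S,s,h+8 if n!='sleeve' else 27)
    A=[np.c_[c['R'],c['t']] for c in (T,S)]
    q=[np.array([(p[0]-c['cx'])/c['fx'],(p[1]-c['cy'])/c['fy']]) for p,c in((pt,T),(ps,S))]
    X=cv2.triangulatePoints(A[0],A[1],q[0],q[1]);X=(X[:3]/X[3]).ravel()
    print(n,wt,ws,'top@.6H',ray(T,*pt,.6*H)[:2].round(4),'scene@.5H',ray(S,*ps,.5*H)[:2].round(4),'tri',X.round(4))
hsv=cv2.cvtColor(T['pixels'],cv2.COLOR_BGR2HSV)
for n,(lo,hi),(L,d) in (('blue',((100,120,50),(125,255,255)),(.234,.116)),('red',((0,180,90),(5,255,255)),(.157,.116))):
    m=cv2.inRange(hsv,lo,hi); cs,_=cv2.findContours(m,cv2.RETR_EXTERNAL,cv2.CHAIN_APPROX_NONE);k=max(cs,key=cv2.contourArea)
    g=np.array([ray(T,*p[0],.02)[:2] for p in k],np.float32); print(n,cv2.minAreaRect(g*1000))
E
python3 m.py
python3 - <<'E'
import cv2
a=cv2.imread('pics/top.png')[210:470,240:500];b=cv2.imread('pics/scene.png')[160:420,290:550]
cv2.imwrite('pics/crop.png',cv2.resize(cv2.hconcat([a,b]),(800,400)))
E
```

```text
bearing (25, 25) (22, 22) top@.6H [0.5362 0.0867] scene@.5H [0.5351 0.0886] tri [0.5364 0.0874 0.0194]
sleeve (22, 23) (19, 26) top@.6H [ 0.6866 -0.0663] scene@.5H [ 0.6848 -0.0643] tri [ 0.6867 -0.0655  0.0273]
long_bolt (16, 17) (14, 22) top@.6H [ 0.4434 -0.0828] scene@.5H [ 0.4455 -0.0846] tri [ 0.4423 -0.0841  0.0245]
short_bolt (14, 13) (13, 16) top@.6H [0.648  0.0627] scene@.5H [0.653  0.0633] tri [0.6497 0.0641 0.0135]
ball (21, 21) (18, 19) top@.6H [0.46   0.0896] scene@.5H [0.4591 0.0916] tri [0.4601 0.0905 0.0186]
green (19, 20) (17, 17) top@.6H [0.491  0.1765] scene@.5H [0.4895 0.1791] tri [0.4911 0.1774 0.0196]
coupler (21, 19) (18, 21) top@.6H [ 0.561  -0.0556] scene@.5H [ 0.5531 -0.0524] tri [ 0.5609 -0.0543  0.0407]
carton (42, 44) (51, 54) top@.6H [ 0.7781 -0.0723] scene@.5H [ 0.7776 -0.0693] tri [ 0.7785 -0.071   0.0239]
blue ((461.1236572265625, -267.12579345703125), (242.31265258789062, 127.46222686767578), 10.866914749145508)
red ((501.9219665527344, 309.3351745605469), (126.2854232788086, 164.092041015625), 89.30094909667969)
```

View pics/crop.png

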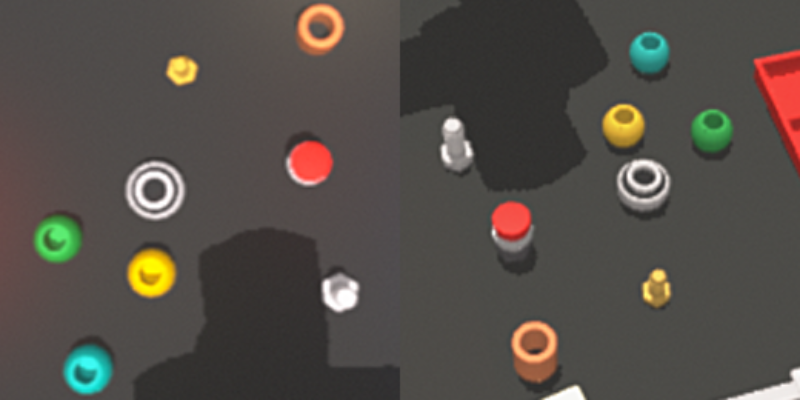

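The crop confirms it: the yellow ball sits at crop (152,273), next to the green and turquoise decoys, and every part stands clear enough to grip along y. I'll move the bearing first.

```bash
cat >> h.py <<'E'
def down(a): return np.pi*np.array([np.cos(a/2),np.sin(a/2),0])
BC,BA=np.array([.461,-.269]),np.radians(10.87); BX=np.array([np.cos(BA),np.sin(BA)])
RC=np.array([.502,.311])
Z=.17
# name: xy, width, TCP height above underside, target xy, target yaw
J=dict(bearing=((.5364,.0872),.052,.002,BC,BA), sleeve=((.6865,-.0655),.040,.008,BC+.077*BX,BA),
 long_bolt=((.4435,-.0838),.020,.018,BC-.077*BX,BA), ball=((.460,.0903),.044,.002,RC-[.0385,0],0.), short_bolt=((.650,.0635),.016,.014,RC+[.0385,0],0.))
def run(n,newtons=30):
    xy,w,h,dst,a=J[n]; p=lambda q,z:[q[0],q[1],z]
    bot.set_gripper(min(1,(w+.026)/.092)); bot.goto(p(xy,Z),down(0))
    bot.line_to(p(xy,h),max_speed=.12); bot.set_gripper(0,newtons)
    print(n,'opening mm',bot.current_opening()*92,'expected',w*1e3,'grip',bot.current_grip_force())
    bot.line_to(p(xy,Z),max_speed=.15); print(' lifted, opening',bot.current_opening()*92,'F',np.round(bot.current_contact_force(),2))
    bot.goto(p(dst,Z),down(a)); bot.line_to(p(dst,.06+h),max_speed=.15); bot.line_to(p(dst,h+.004),max_speed=.05)
    print(' set down F',np.round(bot.current_contact_force(),2))
    bot.set_gripper((w+.014)/.092); bot.line_to(p(dst,Z),max_speed=.15); print(' clock',bot.current_clock())
E
python3 - <<'E'
from h import *
run('bearing')
c=cam('wrist'); s=cam('scene')
cv2.imwrite('pics/b.png',cv2.resize(cv2.hconcat([c['pixels'],s['pixels']]),(800,300)))
E
```

```text
bearing opening mm 51.3391950058423 expected 52.0 grip 30.000358521938324
 lifted, opening 51.540838837669526 F [-0.42 -0.05 -1.59]
 set down F [ 0.24 -0.75 -1.91]
 clock 11.6167
```

View pics/b.png

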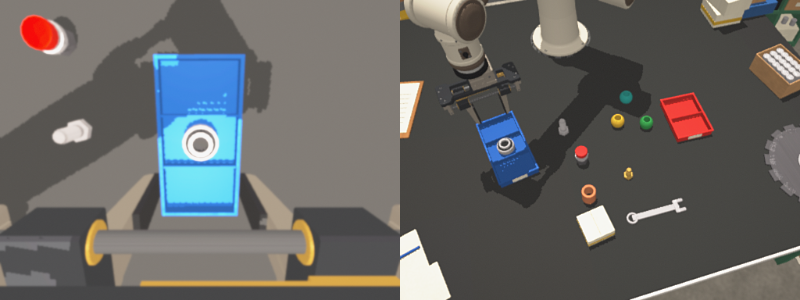

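The wrist view shows the bearing at (200,145), flat in the middle blue compartment. 11.6 s used so far. I'll move the rest now, stopping if any grip width is wrong.

```bash
sed -i "s/^    bot.line_to(p(xy,Z),max_speed=.15); print(' lifted/    assert abs(bot.current_opening()-w\/.092)<.04\n&/" h.py && python3 - <<'E'
from h import *
for n in ('sleeve','long_bolt','ball','short_bolt'): run(n)
bot.goto([.45,-.02,.3],down(0))
bot.goto([.4,-.35,.3],down(0))
s=cam('scene');t=cam('top')
import pickle; pickle.dump(t,open('top2.pkl','wb'));pickle.dump(s,open('scene2.pkl','wb'))
cv2.imwrite('pics/e.png',cv2.resize(s['pixels'],(800,600),interpolation=cv2.INTER_CUBIC))
cv2.imwrite('pics/et.png',cv2.resize(t['pixels'],(800,600),interpolation=cv2.INTER_CUBIC))
E
```

```text
sleeve opening mm 39.70331134469328 expected 40.0 grip 30.000194711610675
 lifted, opening 39.712095177097666 F [-0.42 -0.84 -2.64]
 set down F [ 0.07 -0.01 -2.7 ]
 clock 21.0
long_bolt opening mm 19.352972249579796 expected 20.0 grip 30.000343322753906
 lifted, opening 19.388124531364564 F [-0.3   0.32 -2.76]
 set down F [-0.12 -0.03 -2.39]
 clock 29.6417
ball opening mm 42.04942030987597 expected 44.0 grip 30.000408813357353
 lifted, opening 42.0862491929818 F [-0.13 -0.76 -1.77]
 set down F [-0.13  0.4  -1.8 ]
 clock 39.7917
short_bolt opening mm 14.924285931139995 expected 16.0 grip 30.00026911497116
 lifted, opening 15.088154343262616 F [-0.36  0.36 -0.89]
 set down F [-0.03  0.43 -0.46]
 clock 49.2583
```

View pics/e.png

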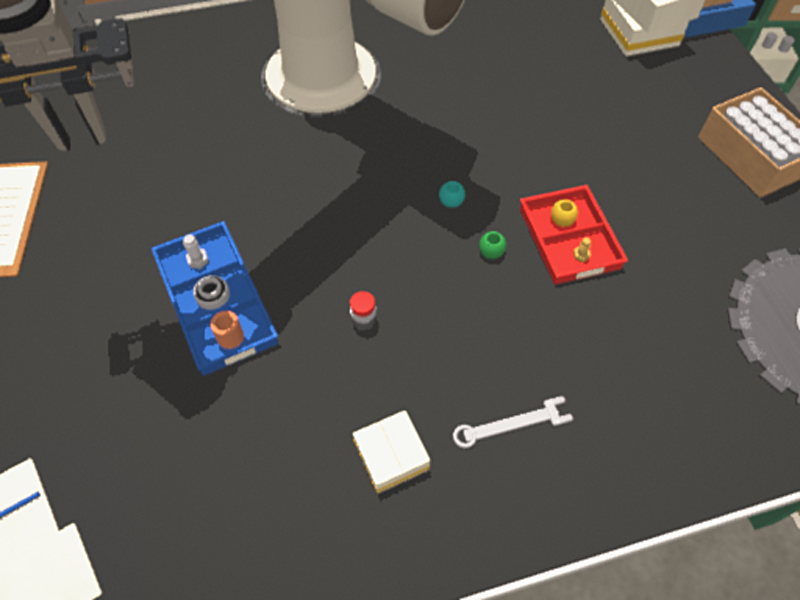

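View pics/et.png

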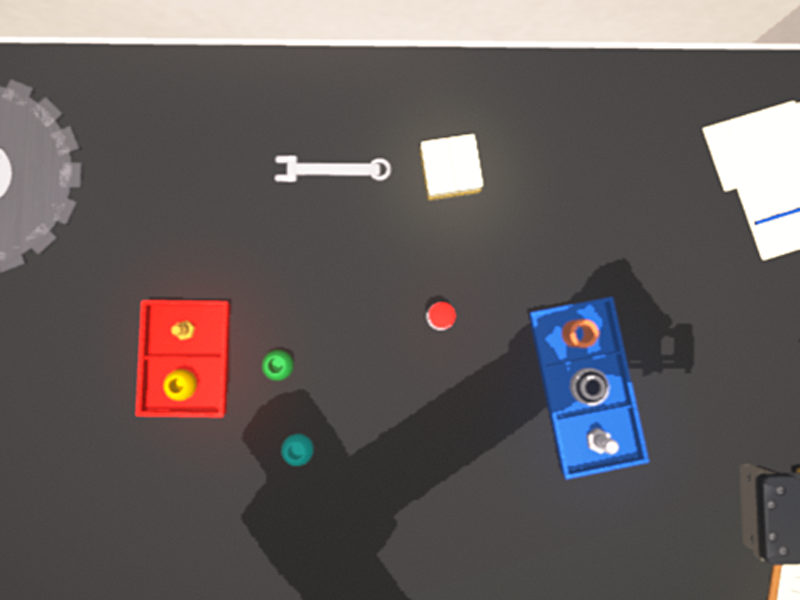

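All five parts are in their own compartments, and the coupler, carton and spanner haven't moved. The short bolt, at (583,250) in the scene view, may be leaning, so I'll enlarge it.

```bash
python3 - <<'E'
import pickle,cv2
from h import proj,RC
S=pickle.load(open('scene2.pkl','rb'));T=pickle.load(open('top2.pkl','rb'))
for c in(S,T): print([tuple(round(float(x),1) for x in proj(c,[RC[0]+.0385,RC[1],z])) for z in(.003,.043)])
r=lambda i:cv2.resize(i,(400,400),interpolation=cv2.INTER_CUBIC)
cv2.imwrite('pics/sb.png',cv2.hconcat([r(S['pixels'][115:185,330:400]),r(T['pixels'][190:270,85:165])]))
E
```

```text
[(370.3, 163.3), (373.9, 153.8)]
[(119.3, 211.3), (112.7, 211.1)]
```

View pics/sb.png

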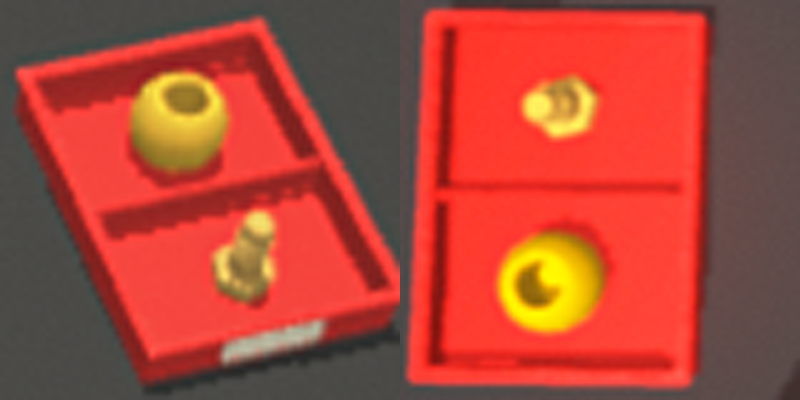

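In the crop, the bolt's head-to-tip vector is about (3,-9.3) px. An upright bolt should give (3.6,-9.5), so it is standing straight, and so is the ball. I'll hand the job in.

```bash
python3 -c "
from h import *
bot.hold(.5); print(bot.current_clock(), bot.job_done())"
```

```text
the job is handed in; nothing more can be done
52.5 None
```

Both kits are made up and handed in at 52.5 s of the 128 s allowed, with every part upright in its own compartment and the coupler, carton and spanner left in place; the hand-in call gave no verdict.

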